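# Roll the empty spool up into its seat

## Robot

A 7-joint arm with a two-finger parallel gripper is mounted at the origin on the work surface. World frame = base frame: x ahead of the robot, y to its left, z up, the work surface at z = 0. Lengths are in m, angles in rad, forces in N, time in s.
With the tool pointing down it reaches from about 0.4 to 0.875 m from the base axis. Payload 19.3 kg.
Tool frame: the origin (TCP) lies midway between the tips of the shut fingers; the grasp point (between the pads) lies 19 mm behind it; z points along the fingers, y is the direction in which the jaws open and shut (so a half turn about z gives the same grasp; the last joint's range is limited). The gripper opens to 85 mm and grips with 20 to 120 N. Pads are 22 mm wide; open, the fingers measure 114 mm over their backs; the gripper's body (76 mm by 85 mm) begins 54 mm behind the grasp point. The pads swing forward as they close: fully open they stand 13 mm farther back than shut.
Start: joints at [-1.22, 0.521, -0.036, 1.599, 0.021, 1.021, -0.113], TCP at [0.255, 0.57, 0.231] pointing down, gripper open.
Joint ranges: [-2.91, 2.91], [-0.3, 2.13], [-1.5, 1.42], [0.17, 2.43], [-1.26, 4.41], [0.16, 1.93], [-2.52, 2.52]. Speed limits (rad/s): [1.89, 1.89, 2.39, 2.39, 3.01, 3.01, 3.01].

## Interface

Orientations are given as [roll, pitch, yaw] about the fixed x, y, z axes, in that order (R = Rz(yaw) Ry(pitch) Rx(roll)).
In Python, from workcell import bot gives the robot as it stands.
- The arm moves only by the tool servo_tool, never from a script. Its argument "plan" is a list of rows, each a list of 5 numbers: the shift along the world's x, y, z in mm, then the turn about the world's z in rad, then the gripper's target within -1 to 1 (shut at 1, half-way at 0, fully open at -1). In form: [[tx, ty, tz, yaw, jaw], ...]. A call has exactly 10 rows; each row is the pose to reach, as a shift and turn from the pose commanded when the call began; what a row does not reach only later rows make up. A row lasts 1/12 s, in which the tool goes at most 41.7 mm and 7.16 degrees, less where a joint would pass 70% of its speed; a pose out of reach is approached as far as the arm can. A call with a gripper value outside its range is refused whole. The fingers move at their own pace and stop on an object; "squeeze" is the grip in N (left out, the last holds). Time passes only in rows, so rows that repeat a pose let the fingers close, or fill a call up. It gives the time, the measured TCP pose, the force and the opening at its end, in the units of the state.
- bot.observe(): the state, without advancing time (a new reading comes with each control period).
- bot.grab_frame(name): name is "scene" or "top"; returns the picture (420x560x3 uint8, blue, green, red); there is no depth.
- bot.calibration(name): a dict with "fx", "fy", "cx", "cy" (pixels), "T" (4x4, takes a point from camera to world coordinates). Camera axes: x right, y down, z forward; pixel columns grow to the right and rows downward; lengths in m; the calibration is good to about 2 mm. A picture is of the moment at which its call begins. calibration takes no time and is no camera call.
- bot.job_done(): hands the job in, once; it reports no verdict.
The state is a dict: "clock": time; "qpos": joint angles; "qd": joint speeds; "joint_efforts": joint torques, N m; "position": TCP position; "tool_rot": TCP orientation; "force": force on the tool from outside, world axes, zero at the start; "moment": the same for the moment, N m; "grip_width": finger opening in m.
Only numpy, scipy, OpenCV 4.12 (cv2) and the standard library are available. Lean on these libraries where they do the work, as an engineer would, in place of code of your own. Each camera call takes 0.05 s, during which the arm holds its last target.

## Task

With a fingertip, push the empty spool that lies at the low end of the sloped gutter up the slope and over the crest, so that it settles in the seat against the tall end stop and cannot roll back. Roll it along the gutter with a steady push: do not pick it up, flick it or let it run back down the slope. Leave the mug, the scraper and the spare spool where they are, and let go of the spool at the end.

Things in the scene. Friction and masses are not known exactly. Their poses are not given: they have to be found in the camera images.
- gutter: Fixed aluminium gutter on a dark base plate 310 x 80 x 10 mm. Origin: on the table, under the gutter's middle; x points uphill along it (away from the robot or to either side), y across, z up. Inside width 64 mm between side lips 12 mm above its floor. From x = -155 mm (18 mm above the table) the floor climbs at 7 degrees to the crest, then falls at 10 degrees to the end stop.
- crest (a point): Middle of the crest of the gutter's floor: x = 70 mm, y = 0, z = 45.8 mm in the gutter's frame. Axes as the gutter's.
- low_lip (a point): Middle of the top of the lip across the low end: uphill face at x = -134 mm in the gutter's frame, 6 mm thick, top 33 mm above the table (12 mm above the floor). The spool starts resting against it; fingertips pass above it. Axes as the gutter's.
- spool: Empty smooth black spool in the gutter, free to roll, 0.08 to 0.17 kg. Origin: its centre; y = axle, across the gutter. Two flanges 70 mm in diameter, 5 mm thick, 60 mm over both; between them a drum 46 mm in diameter, 50 mm wide, against which closed fingers can push. Starts at x = -110, y = 0, z = 59 mm in the gutter's frame. Let go on the slope, it rolls back down.
- seat (a point): Where the spool's centre is once seated: x = 97 mm, y = 0, z = 76.6 mm in the gutter's frame, touching both the falling floor and the end stop, a grey upright plate with its face at x = 132 mm and its top 85 mm above the table. Axes as the gutter's.
- mug: Bystander: white mug, 76 mm wide, 90 mm high, handle on one side, standing beside the gutter, its centre 150 to 180 mm from the gutter's middle line. Origin: centre of its underside.
- spare: Bystander: a second spool like the first, standing on one flange on the table beside the gutter, 60 mm high. Origin: centre of its underside.
- scraper: Bystander: flat scraper, 190 mm long, lying on the table beside the gutter. Origin: under its middle, x along its length.
There are look-alikes about, which are no part of the job. Leave any green look-alike of the spool alone.

How it is judged:
By the outcome, as a careful person would: the job done as asked, in the order asked, and still so for the second after the job is handed in, with the robot touching nothing.
It also fails if it takes over 42 s, if anything falls off the work surface, if the arm or the gripper's body presses on something with over 40 N, if the wrist force passes 120 N, or if a joint passes its speed limit or range.

## Working session

There is one attempt and no reset: what is moved stays moved. The work goes in short steps, Python scripts to look and compute and a tool call to move; the robot and the scene stay as the last step left them, time stands still between calls to the robot, and variables do not carry over. Pictures are saved under pics/ and viewed, and the job is handed in when it is done.

Besides the shell and the picture viewer there is one more tool, called after "Request:" as name([rows], argument=value, ...), one row to a line, values as JSON. servo_tool: Moves the arm, as the interface text tells. Its arguments: {"type":"object","properties":{"plan":{"type":"array","items":{"type":"array","items":{"type":"number"}}},"squeeze":{"type":"number"}},"required":["plan"]}

```bash
ls; mkdir -p pics
python3 - <<'E'
from workcell import bot
import cv2
for n in("scene","top"):
    im=bot.grab_frame(n);cv2.imwrite(f"pics/{n}0.png",im);c=bot.calibration(n);print(n,c)
print(bot.observe())
E
```

```text
pics
scene {'fx': 419.108437603992, 'fy': 419.108437603992, 'cx': 290.0952735195812, 'cy': 212.06752141862088, 'T': array([[-0.86729565,  0.32098245, -0.38048459,  0.89248758],
       [ 0.49750328,  0.58500672, -0.64051356,  0.62905416],
       [ 0.01699243, -0.74480696, -0.66706361,  0.71371287],
       [ 0.        ,  0.        ,  0.        ,  1.        ]])}
top {'fx': 480.81477649901944, 'fy': 480.81477649901944, 'cx': 277.0029515306753, 'cy': 213.011289038423, 'T': array([[-0.02694815, -0.99526422,  0.09339665,  0.47414875],
       [-0.99928199,  0.02930996,  0.02400888,  0.00827177],
       [-0.02663263, -0.0926826 , -0.99533946,  1.03744985],
       [ 0.        ,  0.        ,  0.        ,  1.        ]])}
{'clock': 0.1, 'qpos': array([-1.22022701,  0.52193727, -0.0362999 ,  1.59993344,  0.02118617,
        1.02108251, -0.1127974 ]), 'qd': array([-5.84863823e-05, -1.35837117e-03,  1.13252790e-04, -1.09692269e-03,
        9.31675331e-05,  9.15632436e-05, -4.11552614e-04]), 'joint_efforts': array([ 4.40424876e-03, -9.28486848e+01,  1.98423184e+00, -3.70529759e+01,
        1.81215612e-02,  5.46085095e-03,  9.19957938e-05]), 'position': array([0.25521276, 0.57020375, 0.23080055]), 'tool_rot': array([-3.14061896e+00,  6.90506720e-05,  2.72078357e+00]), 'force': array([-0.22116727,  0.08416329, -0.06581528]), 'moment': array([-0.02449533,  0.053802  , -0.006077  ]), 'grip_width': 0.08504529200458684}
```

View pics/scene0.png

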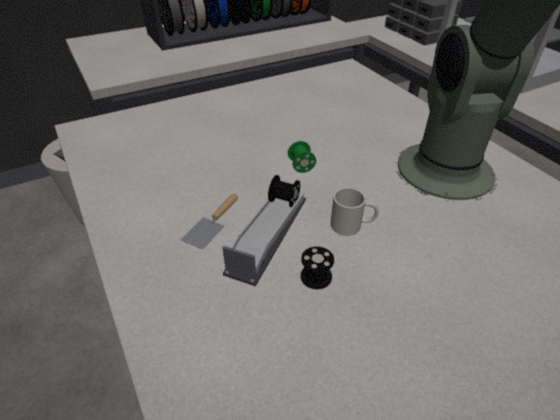

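View pics/top0.png

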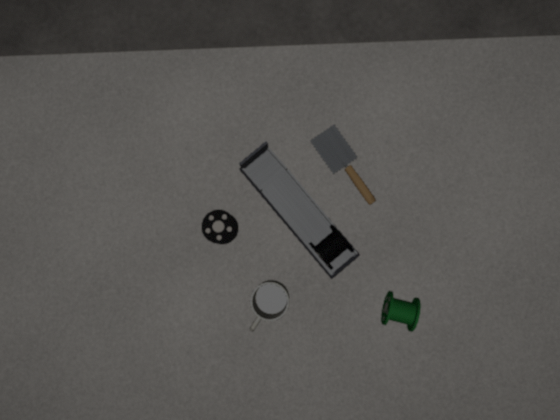

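Candidates for the spool:
- Black spool lying in the gutter: top (332,245), scene (284,190). This is the one I want.
- Black spare standing on a flange: top (220,227), scene (317,265). Leave it.
- Green look-alike: top (401,310), scene (302,157). Leave it.

Next is the close crop check.

Run:
```python
import cv2,numpy as np
im=cv2.imread("pics/top0.png")[130:290,225:385]
cv2.imwrite("pics/c_top.png",cv2.resize(cv2.convertScaleAbs(im,alpha=1.8),None,fx=3.75,fy=3.75,interpolation=cv2.INTER_CUBIC))
im=cv2.imread("pics/scene0.png")[165:295,210:330]
cv2.imwrite("pics/c_scene.png",cv2.resize(im,None,fx=4.5,fy=4.5,interpolation=cv2.INTER_CUBIC))
```

```text
(no output)
```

View pics/c_top.png

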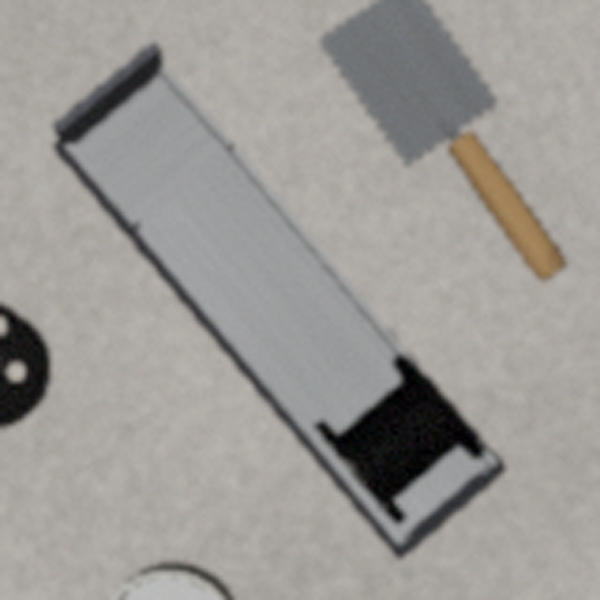

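View pics/c_scene.png

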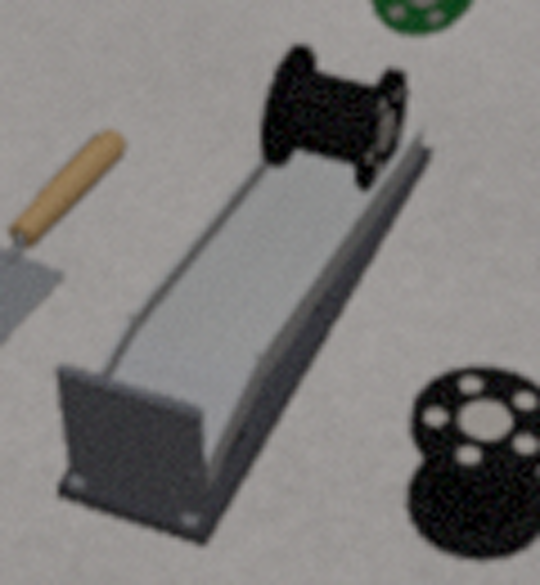

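The crop confirms it: the black spool lies in the gutter at its low end, top (332,245), with the drum reachable from the low side. The end stop is at the far left, top about (254,153). Next I cast rays to get the gutter's frame.

```bash
cat > h.py <<'E'
import numpy as np
from workcell import bot
def ray(n,u,v,z):
    c=bot.calibration(n);T=c["T"];d=T[:3,:3]@np.array([(u-c["cx"])/c["fx"],(v-c["cy"])/c["fy"],1]);o=T[:3,3]
    return o+d*(z-o[2])/d[2]
def proj(n,p):
    c=bot.calibration(n);T=c["T"];q=T[:3,:3].T@(np.array(p)-T[:3,3]);return q[0]/q[2]*c["fx"]+c["cx"],q[1]/q[2]*c["fy"]+c["cy"]
E
python3 - <<'E'
from h import *
np.set_printoptions(precision=4,suppress=True)
t=lambda x,y,z:ray("top",225+x/3.75-.37,130+y/3.75-.37,z)
s=lambda x,y,z:ray("scene",210+x/4.5-.4,165+y/4.5-.4,z)
a,b=t(137,228,.0578),t(231,148,.0578);print("crest",a,b,(a+b)/2,np.linalg.norm(a-b))
l,r=t(400,553,.01),t(502,465,.01);print("low",l,r,(l+r)/2,np.linalg.norm(l-r))
l2,r2=s(205,543,.01),s(60,490,.01);print("hi(scene)",l2,r2,(l2+r2)/2,np.linalg.norm(l2-r2))
a2,b2=s(135,320,.0578),s(262,360,.0578);print("crest scene",a2,b2,(a2+b2)/2)
m=t(57,127,.085),t(155,43,.085);print("stop",m,(m[0]+m[1])/2)
lo=(l+r)/2;hi=(l2+r2)/2
d=hi-lo;print("len",np.linalg.norm(d),"ang",np.arctan2(d[1],d[0]),"mid",(hi+lo)/2)
d=(a+b)/2-lo;print("top-only ang",np.arctan2(d[1],d[0]),np.linalg.norm(d[:2]))
# drum/flange corners top z of flange ~ .094 at top; spool center via mask
import cv2
im=cv2.imread("pics/top0.png");k=(im.max(2)<30).astype(np.uint8);k[:, :305]=0;k[:225]=0;k[280:]=0;k[:,365:]=0
n,L,S,C=cv2.connectedComponentsWithStats(k);i=1+S[1:,4].argmax();print(C[i],S[i],ray("top",*C[i],.065))
E
```

```text
crest [0.6137 0.0632 0.0578] [0.6565 0.0104 0.0578] [0.6351 0.0368 0.0578] 0.06799160324204977
low [ 0.4311 -0.0781  0.01  ] [ 0.479  -0.1374  0.01  ] [ 0.4551 -0.1077  0.01  ] 0.07623802623619437
hi(scene) [0.6703 0.1181 0.01  ] [0.7168 0.0558 0.01  ] [0.6936 0.087  0.01  ] 0.07772062647140429
crest scene [0.6546 0.0134 0.0578] [0.6128 0.0673 0.0578] [0.6337 0.0404 0.0578]
stop (array([0.6658, 0.1034, 0.085 ]), array([0.71  , 0.0496, 0.085 ])) [0.6879 0.0765 0.085 ]
len 0.3078766443216905 ang 0.6846650865751366 mid [ 0.5743 -0.0104  0.01  ]
top-only ang 0.6765898928981425 0.23087698840125362
[331.8537 246.0816] [310 225  43  44 711] [ 0.4953 -0.0769  0.065 ]
```

Request:
servo_tool([
  [10,-15,0,-0.03,1],
  [30,-45,0,-0.08,1],
  [52,-77,0,-0.14,1],
  [76,-113,0,-0.2,1],
  [100,-149,0,-0.26,1],
  [124,-185,0,-0.32,1],
  [148,-221,0,-0.38,1],
  [172,-257,0,-0.43,1],
  [194,-290,0,-0.46,1],
  [210,-315,0,-0.468,1],
], squeeze=30)

```text
clock: 0.93
position: [0.4664, 0.2528, 0.2313]
tool_rot: [-3.141, 0.0, 2.25]
force: [-0.0, 0.6, 0.2]
grip_width: -0.0
```

Request:
servo_tool([
  [-1,-25,0,0,1],
  [-3,-62,0,0,1],
  [-6,-100,0,0,1],
  [-8,-140,0,0,1],
  [-11,-180,0,0,1],
  [-14,-220,0,0,1],
  [-17,-260,0,0,1],
  [-20,-300,0,0,1],
  [-23,-340,0,0,1],
  [-25,-374,0,0,1],
])

```text
clock: 1.77
position: [0.4395, -0.1211, 0.2314]
tool_rot: [-3.142, 0.0, 2.252]
force: [1.3, -0.4, 0.8]
grip_width: -0.0001
```

Request:
servo_tool([
  [0,0,0,0,1],
  [0,0,-10,0,1],
  [0,0,-25,0,1],
  [0,0,-40,0,1],
  [0,0,-60,0,1],
  [0,0,-80,0,1],
  [0,0,-100,0,1],
  [0,0,-115,0,1],
  [0,0,-121,0,1],
  [0,0,-121,0,1],
])

```text
clock: 2.6
position: [0.4396, -0.1184, 0.1093]
tool_rot: [-3.14, -0.002, 2.253]
force: [-0.7, 0.8, -0.9]
grip_width: -0.0
```

Run:
```python
from h import *
import cv2
for n in("scene","top"):
    im=bot.grab_frame(n);cv2.imwrite(f"pics/{n}1.png",im)
    y,x=(160,240) if n=="top" else (120,220)
    cv2.imwrite(f"pics/c_{n}1.png",cv2.resize(cv2.convertScaleAbs(im[y:y+150,x:x+150],alpha=1.6),None,fx=3.9,fy=3.9))
o=bot.observe();p=o["position"];print(o["clock"],p,o["tool_rot"],o["force"])
d=p[:2]-[.576,-.009];print(d@[.776,.631],d@[-.631,.776],proj("top",p),proj("scene",p))
```

```text
2.7 [ 0.44050075 -0.1186426   0.11076071] [3.14152535e+00 1.70154405e-04 2.25256087e+00] [-0.52859061 -0.53026554  0.23234692]
-0.17433189637808283 0.0004173656749297955 (np.float64(356.9883416267453), np.float64(273.70835505631175)) (np.float64(293.98711189517803), np.float64(158.97530837014727))
```

View pics/c_top1.png

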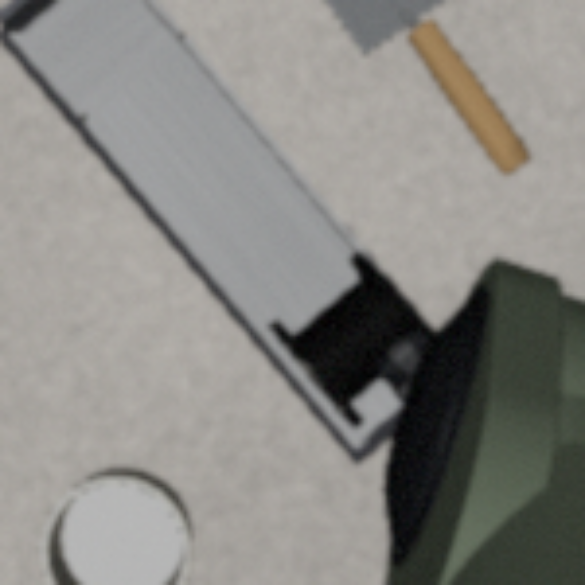

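View pics/c_scene1.png

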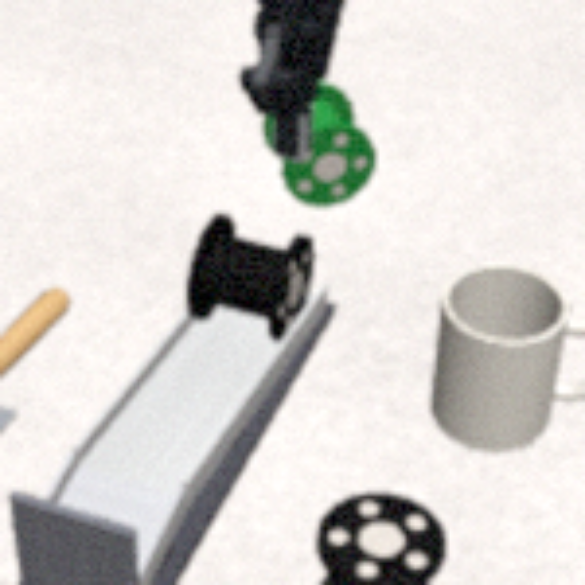

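The fingertip is behind the drum. The knuckles bulge forward higher up, so I'll keep the tip only slightly below axle height.

Request:
servo_tool([
  [0,0,-4,0,1],
  [0,0,-12,0,1],
  [0,0,-22,0,1],
  [0,0,-32,0,1],
  [0,0,-42,0,1],
  [0,0,-50,0,1],
  [0,0,-55,0,1],
  [0,0,-57,0,1],
  [0,0,-57,0,1],
  [0,0,-57,0,1],
])

```text
clock: 3.53
position: [0.4403, -0.1186, 0.0534]
tool_rot: [-3.142, -0.0, 2.253]
force: [1.1, 0.1, -0.7]
grip_width: 0.0003
```

```bash
cat > look.py <<'E'
from h import *
import cv2,sys
k=sys.argv[1]
for n in sys.argv[2:]:
    im=bot.grab_frame(n)
    y,x=(130,230) if n=="top" else (140,200)
    cv2.imwrite(f"pics/c_{n}{k}.png",cv2.resize(cv2.convertScaleAbs(im[y:y+150,x:x+150],alpha=1.6),None,fx=3.9,fy=3.9))
o=bot.observe();p=o["position"];print(o["clock"],p,o["force"])
d=p[:2]-[.576,-.009];print(d@[.776,.631],d@[-.631,.776])
E
python3 look.py 2 scene top
```

```text
3.6333 [ 0.44052198 -0.11857217  0.0536131 ] [-0.63968489 -0.37670007 -0.71500048]
-0.17427098181309883 0.00045862524314896347
```

View pics/c_scene2.png

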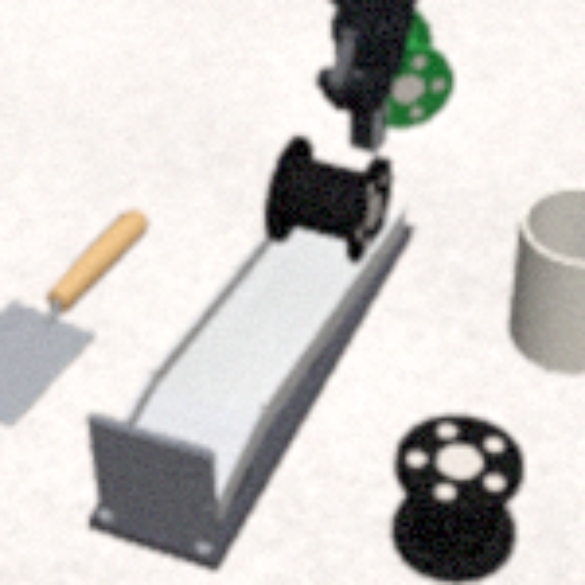

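View pics/c_top2.png

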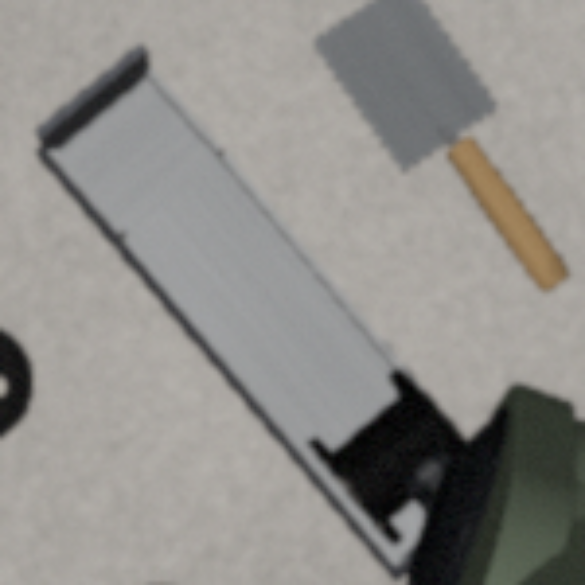

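Run:
```python
from h import *
for n,o in(("scene",(200,140)),("top",(230,130))):
    for p in([.4405,-.1186,.0536],[.4906,-.0784,.059],[.4906-.631*.03,-.0784+.776*.03,.059],[.4906+.631*.03,-.0784-.776*.03,.059]):
        q=np.array(proj(n,p));print(n,np.round((q-o)*3.9))
```

```text
scene [365. 145.]
scene [329. 194.]
scene [373. 206.]
scene [285. 183.]
top [480. 557.]
top [400. 462.]
top [356. 500.]
top [443. 424.]
```

Request:
servo_tool([
  [1.6,1.3,0,0,1],
  [3.9,3.2,0,0,1],
  [6.2,5.0,0,0,1],
  [8.5,6.9,0,0,1],
  [10.9,8.8,0,0,1],
  [13.2,10.7,0,0,1],
  [15.5,12.6,0,0,1],
  [17.8,14.5,0,0,1],
  [19.4,15.8,0,0,1],
  [21.0,17.0,0,0,1],
])

```text
clock: 4.47
position: [0.4615, -0.1014, 0.0533]
tool_rot: [-3.142, -0.0, 2.253]
force: [0.8, -0.3, -0.1]
grip_width: 0.0004
```

Request:
servo_tool([
  [2.3,1.9,0.4,0,1],
  [4.7,3.8,0.7,0,1],
  [7.0,5.7,1.1,0,1],
  [9.3,7.6,1.5,0,1],
  [11.6,9.5,1.8,0,1],
  [14.0,11.4,2.2,0,1],
  [16.3,13.2,2.6,0,1],
  [18.6,15.1,2.9,0,1],
  [21.0,17.0,3.3,0,1],
  [23.3,18.9,3.7,0,1],
])

```text
clock: 5.3
position: [0.4849, -0.0824, 0.057]
tool_rot: [-3.142, -0.0, 2.253]
force: [0.2, 0.1, 0.8]
grip_width: -0.0001
```

```bash
python3 look.py 3 scene top
```

```text
5.4 [ 0.48505962 -0.08225359  0.05701377] [-0.1433521  -0.87689523 -0.67872825]
-0.11679275643077418 0.0005385929877066153
```

View pics/c_scene3.png

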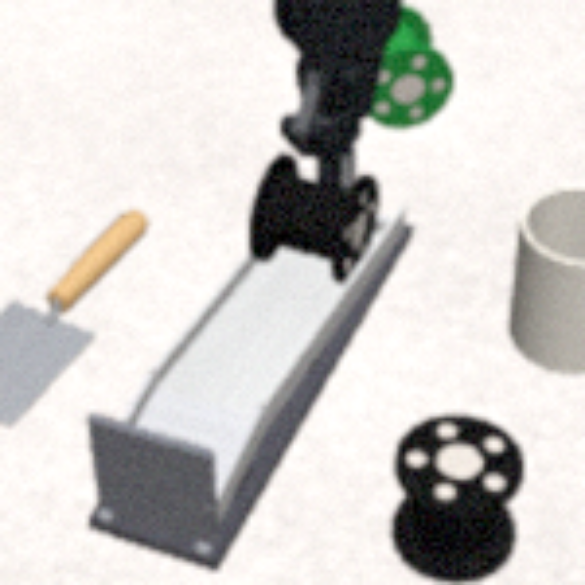

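View pics/c_top3.png

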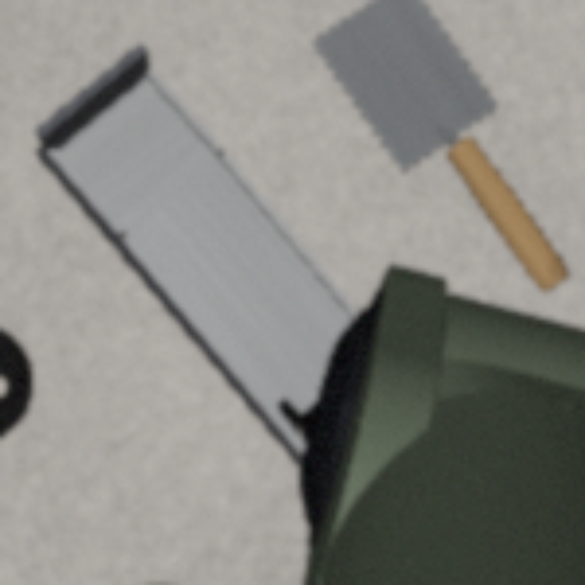

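Run:
```python
from h import *
for x in(-.095,-.09,-.085,-.08,-.075):
    p=np.r_[np.array([.576,-.009])+x*np.array([.776,.631])+.03*np.array([-.631,.776]),.059+(x+.11)*.1228]
    print(x,np.round((np.array(proj("scene",p))-(200,140))*3.9))
```

```text
-0.095 [364. 218.]
-0.09 [361. 222.]
-0.085 [359. 226.]
-0.08 [356. 230.]
-0.075 [353. 234.]
```

The spool is rolling ahead of the fingertip, with its centre at about x = -85 mm and the tip about 32 mm behind it. I'll continue the steady push.

Request:
servo_tool([
  [2.3,1.9,0.4,0,1],
  [4.7,3.8,0.7,0,1],
  [7.0,5.7,1.1,0,1],
  [9.3,7.6,1.5,0,1],
  [11.6,9.5,1.8,0,1],
  [14.0,11.4,2.2,0,1],
  [16.3,13.2,2.6,0,1],
  [18.6,15.1,2.9,0,1],
  [21.0,17.0,3.3,0,1],
  [23.3,18.9,3.7,0,1],
])

```text
clock: 6.23
position: [0.5082, -0.0635, 0.0607]
tool_rot: [3.142, 0.0, 2.253]
force: [-1.5, -0.5, 0.4]
grip_width: -0.0001
```

Request:
servo_tool([
  [2.3,1.9,0.4,0,1],
  [4.7,3.8,0.7,0,1],
  [7.0,5.7,1.1,0,1],
  [9.3,7.6,1.5,0,1],
  [11.6,9.5,1.8,0,1],
  [14.0,11.4,2.2,0,1],
  [16.3,13.2,2.6,0,1],
  [18.6,15.1,2.9,0,1],
  [21.0,17.0,3.3,0,1],
  [23.3,18.9,3.7,0,1],
])

```text
clock: 7.07
position: [0.5314, -0.0447, 0.0644]
tool_rot: [-3.141, -0.0, 2.253]
force: [-0.4, 0.0, 0.2]
grip_width: -0.0004
```

Request:
servo_tool([
  [2.3,1.9,0.4,0,1],
  [4.7,3.8,0.7,0,1],
  [7.0,5.7,1.1,0,1],
  [9.3,7.6,1.5,0,1],
  [11.6,9.5,1.8,0,1],
  [14.0,11.4,2.2,0,1],
  [16.3,13.2,2.6,0,1],
  [18.6,15.1,2.9,0,1],
  [21.0,17.0,3.3,0,1],
  [23.3,18.9,3.7,0,1],
])

```text
clock: 7.9
position: [0.5548, -0.0257, 0.0681]
tool_rot: [-3.142, -0.0, 2.253]
force: [-0.7, -0.8, 0.8]
grip_width: -0.0003
```

```bash
python3 look.py 4 scene
```

```text
7.95 [ 0.55522662 -0.02529599  0.06819831] [-0.00637716  0.81095508  1.37401149]
-0.026402915707359108 0.00046231644215459673
```

View pics/c_scene4.png

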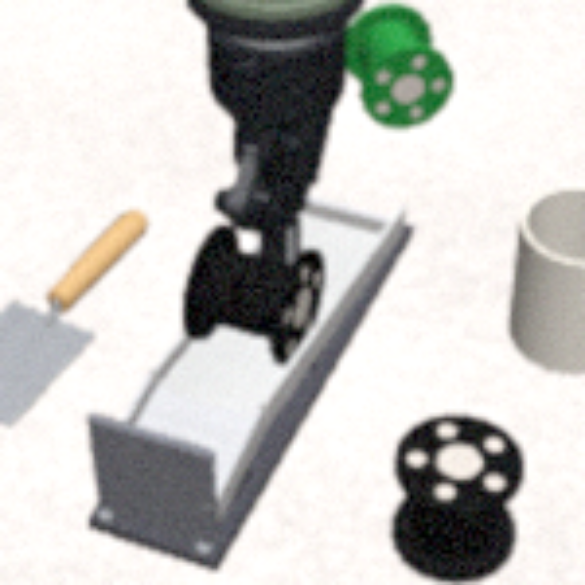

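The spool is mid-slope and square, with its right hub at crop (300,305). I'll carry on to the crest, then go slower.

Request:
servo_tool([
  [2.3,1.9,0.4,0,1],
  [4.7,3.8,0.7,0,1],
  [7.0,5.7,1.1,0,1],
  [9.3,7.6,1.5,0,1],
  [11.6,9.5,1.8,0,1],
  [14.0,11.4,2.2,0,1],
  [16.3,13.2,2.6,0,1],
  [18.6,15.1,2.9,0,1],
  [21.0,17.0,3.3,0,1],
  [23.3,18.9,3.7,0,1],
])

```text
clock: 8.78
position: [0.5781, -0.0068, 0.0718]
tool_rot: [3.142, 0.0, 2.253]
force: [-0.1, -0.3, 0.1]
grip_width: -0.0002
```

Request:
servo_tool([
  [2.2,1.8,0.4,0,1],
  [4.2,3.4,0.7,0,1],
  [6.0,4.9,1.0,0,1],
  [7.8,6.3,1.3,0,1],
  [9.4,7.6,1.5,0,1],
  [11.0,8.9,1.8,0,1],
  [12.5,10.1,2.0,0,1],
  [14.0,11.4,2.2,0,1],
  [15.5,12.6,2.5,0,1],
  [17.0,13.8,2.7,0,1],
])

```text
clock: 9.62
position: [0.595, 0.0069, 0.0745]
tool_rot: [-3.142, 0.0, 2.253]
force: [0.1, 0.5, -0.2]
grip_width: -0.0002
```

Request:
servo_tool([
  [1.5,1.2,0.2,0,1],
  [3.0,2.4,0.4,0,1],
  [4.5,3.7,0.6,0,1],
  [6.0,4.9,0.8,0,1],
  [7.4,6.0,1.0,0,1],
  [8.8,7.2,1.2,0,1],
  [10.2,8.3,1.2,0,1],
  [11.6,9.4,1.2,0,1],
  [13.0,10.6,1.2,0,1],
  [14.4,11.7,1.2,0,1],
])

```text
clock: 10.45
position: [0.6094, 0.0186, 0.0757]
tool_rot: [-3.142, -0.0, 2.253]
force: [0.2, -0.3, -1.1]
grip_width: 0.0001
```

```bash
python3 look.py 5 scene
```

```text
10.5 [0.60957642 0.01887506 0.07566667] [ 1.09662273  0.49440509 -0.11242421]
0.04364446481512092 0.0004443304072330283
```

View pics/c_scene5.png

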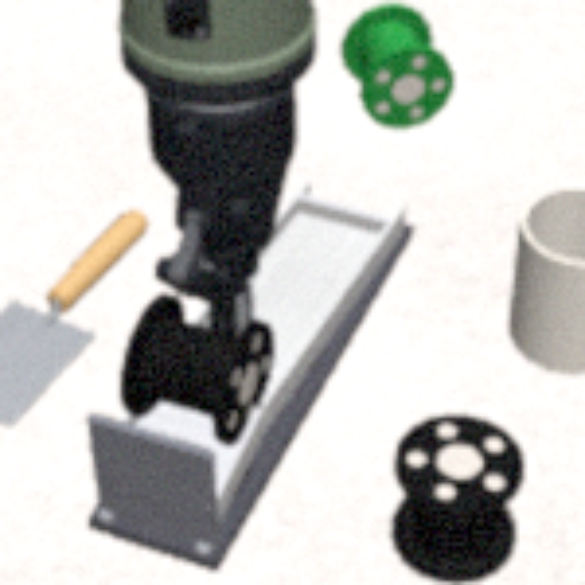

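The spool is at the crest, with its right hub at crop (252,385). I'll follow it slowly down towards the stop.

Request:
servo_tool([
  [1.0,0.8,0,0,1],
  [2.0,1.6,0,0,1],
  [3.0,2.4,0,0,1],
  [4.0,3.2,0,0,1],
  [5.0,4.1,0,0,1],
  [6.0,4.9,0,0,1],
  [7.0,5.7,0,0,1],
  [8.0,6.5,0,0,1],
  [9.0,7.3,0,0,1],
  [10.0,8.1,0,0,1],
])

```text
clock: 11.33
position: [0.6193, 0.0266, 0.0757]
tool_rot: [-3.141, -0.0, 2.253]
force: [0.1, -0.5, -0.2]
grip_width: 0.0
```

```bash
python3 look.py 6 scene;python3 - <<'E'
from h import *
for x in(.085,.09,.097):
  for l in(-.03,.03):
    p=np.r_[np.array([.576,-.009])+x*np.array([.776,.631])+l*np.array([-.631,.776]),.0766+(.097-x)*.176]
    print(x,l,np.round((np.array(proj("scene",p))-(200,140))*3.9))
E
```

```text
11.3833 [0.61947054 0.02685104 0.07567568] [0.90092737 1.39651731 0.33676314]
0.05635514696794964 0.0003904934102839028
0.085 -0.03 [148. 359.]
0.085 0.03 [248. 388.]
0.09 -0.03 [144. 366.]
0.09 0.03 [244. 396.]
0.097 -0.03 [138. 376.]
0.097 0.03 [239. 406.]
```

View pics/c_scene6.png

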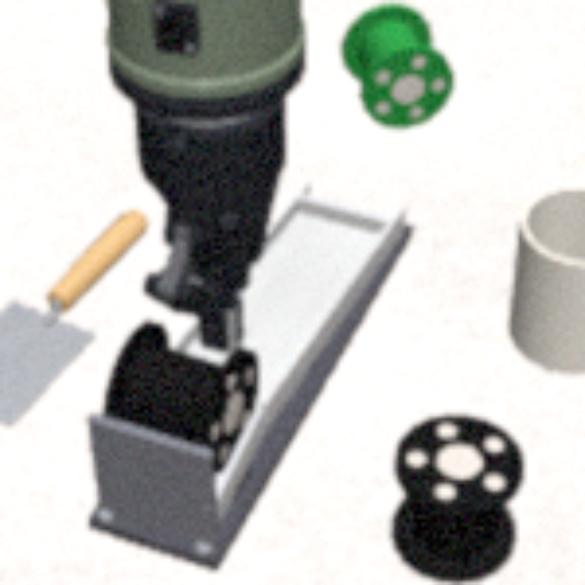

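The spool has rolled over the crest into the seat: its right hub is at about crop (236,408), against a predicted (239,406). I'll back off, then lift.

Request:
servo_tool([
  [-3,-2.5,0,0,1],
  [-8,-6.5,0,0,1],
  [-13,-10.5,0,0,1],
  [-18,-14.5,0,0,1],
  [-24,-19.5,0,0,1],
  [-30,-24,0,0,1],
  [-34,-27,5,0,1],
  [-36,-29,15,0,1],
  [-36,-29,30,0,1],
  [-36,-29,45,0,1],
])

```text
clock: 12.22
position: [0.5831, -0.0027, 0.122]
tool_rot: [3.142, -0.0, 2.252]
force: [0.2, -0.3, -0.5]
grip_width: 0.0002
```

Request:
servo_tool([
  [0,0,10,0,1],
  [0,0,25,0,1],
  [-10,-5,45,0,1],
  [-25,-15,65,0,1],
  [-45,-30,80,0,1],
  [-65,-45,95,0,1],
  [-85,-60,105,0,1],
  [-100,-75,110,0,1],
  [-110,-80,110,0,1],
  [-110,-80,110,0,1],
])

```text
clock: 13.05
position: [0.4719, -0.0835, 0.2314]
tool_rot: [3.141, 0.0, 2.251]
force: [1.0, 0.2, -1.6]
grip_width: 0.0001
```

```bash
python3 look.py 7 scene top
python3 - <<'E'
from h import *
import cv2
a=bot.grab_frame("scene");b=bot.grab_frame("scene");cv2.imwrite("pics/scene_end.png",b)
r=np.s_[200:300,210:330]
print("spool still:",cv2.absdiff(a,b)[r].mean())
z=cv2.imread("pics/scene0.png")
for n,s in dict(mug=np.s_[180:240,325:385],spare=np.s_[240:295,295:340],scraper=np.s_[190:250,178:224]).items(): print(n,cv2.absdiff(z,b)[s].mean(),cv2.absdiff(z,b)[s].max())
E
```

```text
13.15 [ 0.47365131 -0.08182225  0.23077814] [ 0.3783677   0.12843537 -0.19839762]
-0.12537342503306087 0.008071953533450166
spool still: 2.6724444444444444
mug 2.400185185185185 11
spare 4.108282828282828 29
scraper 2.3496376811594204 10
```

View pics/c_scene7.png

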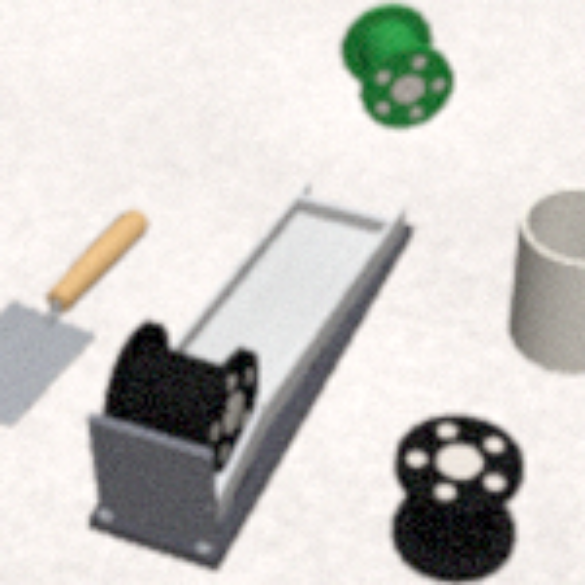

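View pics/c_top7.png

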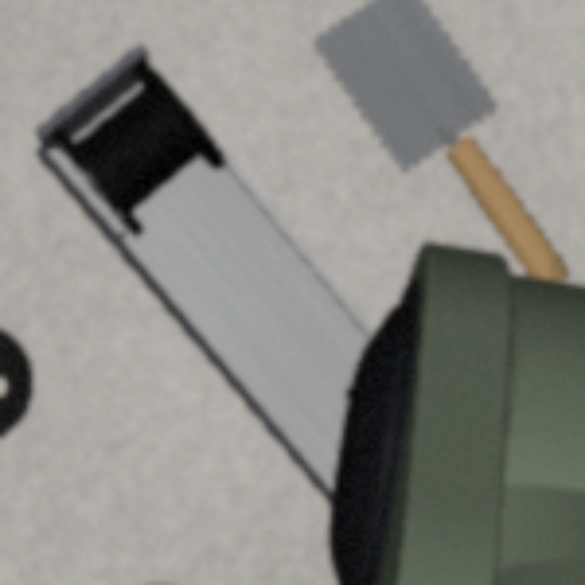

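Both views show the spool against the end stop: top crop (140,140), right hub at scene crop (236,408). The robot is clear of it and the bystanders look unmoved. I'm handing the job in.

```bash
python3 -c "
from workcell import bot
print(bot.job_done())"
```

```text
the job is handed in; nothing more can be done
None
```

The spool is in the seat against the tall end stop, and I handed the job in at about 13.3 s with the robot clear of everything. With the fingers shut, I rolled it up the gutter by its drum at about 36 mm/s. I slowed at the crest, and it rolled the last stretch to the stop itself. I then backed off before lifting.

**Last checks:**
- **Spool:** both cameras show it against the stop. Its hub was within about 3 px of the predicted seat position in the enlarged view. Two frames taken just after differed only by image noise, so it was still.
- **Bystanders:** the mug and scraper match the first picture to within noise. The spare's picture differed slightly more (at most 29 grey levels), which I take to be shading, since it had not visibly moved. The green look-alike was checked by eye only and looks unmoved.
- **Forces:** the readings at the end of each move stayed below about 2 N.

No check failed. My estimates of the gutter's position along its length disagreed by about 5 mm, but this did not affect the push.

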